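# Zero the cell reader, then lock the bayonet cell in it and hold it seated

### The arm

A 6-joint arm with a two-finger parallel gripper is mounted at the origin on a cart in front of the work surface, level with it; the furniture and walls round the work are solid. World frame = base frame: x ahead of the robot, y to its left, z up, the work surface at z = 0. Lengths are in m, angles in rad, forces in N, time in s.
With the tool pointing down it reaches from about 0.3 to 0.825 m from the base axis. Payload 5.4 kg.
Tool frame: the origin (TCP) lies at the very end of the fingers, on their centre line; the grasp point (between the pads) lies 19 mm behind it (robot.hold_point_z is the distance from the TCP to the grasp point, in m); z points along the fingers, y is the direction in which the jaws open and shut (so a half turn about z gives the same grasp; the last joint's range is limited). The gripper opens to 92 mm and grips with 3 to 60 N. Pads are 20 mm wide; open, the fingers measure 128 mm over their backs; the gripper's body (75 mm by 189 mm) begins 69 mm behind the grasp point.
Start: joints at [-1.325, 0.158, 1.597, -0, 1.386, -0.21], TCP at [0.253, -0.516, 0.215] pointing down, gripper open.
Joint ranges: [-2.91, 2.91], [-0.94, 2.29], [0.18, 2.7], [-1.29, 4.43], [0.17, 2.64], [-3, 3]. Speed limits (rad/s): [2.57, 2.57, 3.14, 3.14, 3.14, 3.14].

### API

Orientations are given as a unit quaternion [x, y, z, w].
In Python, from plant import read_state, cams, order, robot gives the robot as it stands. The module is installed in compiled form; this text tells all that it offers.
- The arm moves only by the tool play_rows, never from a script. Its argument "commands" is a list of rows, each a list of 6 numbers: the shift along the world's x, y, z in mm, then the turn, a rotation vector about the world's x, y, z in rad. In form: [[tx, ty, tz, wx, wy, wz], ...]. A call has 1 to 20 rows; each row is the pose to reach, as a shift and turn from the pose measured when the call began; what a row does not reach only later rows make up. A row lasts 1/12 s, in which the tool goes at most 41.7 mm and 7.16 degrees, less where a joint would pass 70% of its speed; a pose out of reach is approached as far as the arm can. A call with a gripper value outside its range is refused whole. "grip" is the closure, from -1 (fully open) to 1 (shut), set as the call begins (left out, the last holds). The fingers move at their own pace and stop on an object; "newtons" is the grip in N (left out, the last holds). Time passes only in rows, so rows that repeat a pose let the fingers close. It gives the time, the measured TCP pose, the force and the opening at its end, in the units of the state.
- read_state(): the state, without advancing time (a new reading comes with each control period).
- cams.get_image(name): name is "scene" or "side" or "wrist"; returns a dict with "image" (384x512x3 uint8, red, green, blue), "K" (3x3 intrinsics, pixels), "pose" (4x4, takes a point from camera to world coordinates). Camera axes: x right, y up, looking along -z (the intrinsics and any distortion apply to the point x, -y, -z); pixel columns grow to the right and rows downward; lengths in m; the calibration is good to about 2 mm. A picture is of the moment at which its call begins. There is no depth.
- order.finish_job(): hands the job in, once; it reports no verdict.
The state is a dict: "time": time; "qpos": joint angles; "dq": joint speeds; "effort": joint torques, N m; "tcp_pos": TCP position; "tcp_rot": TCP orientation; "ft_force": force on the tool from outside, world axes, zero at the start; "moment": the same for the moment, N m; "opening": opening from 0.0 (shut) to 1.0 (fully open).
Only numpy, scipy, OpenCV 4.12 (cv2) and the standard library are available. Lean on these libraries where they do the work, as an engineer would, in place of code of your own. Each camera call takes 0.05 s, during which the arm holds its last target.

### The job

Zero the bench reader by pressing its steel plunger all the way down and letting it spring back up. Then take the bayonet cell (the one with the flat wing grip and two side lugs, not the round-knobbed dust plug), push it down into the reader's round well with its lugs through the two slots until the flange is fully home, and twist it clockwise, seen from above, about a quarter turn against the return spring as far as it goes. Finish while still gripping the cell, keeping it pressed fully home and turned to the stop (let go, it springs up off its seat), and leave everything else on the bench where it is.

Things in the scene. Friction and masses are not known exactly. Their poses are not given: they have to be found in the camera images.
- bayonet_cell: bayonet cell: loose aluminium piece, 66 mm tall, about 0.12 kg. Origin: centre of its underside, z up. Stem 34 mm wide (z 0 to 27 mm; the lowest 7 mm taper to 26 mm); two round lugs, 8 mm thick, stick out along +x and -x to 24 mm from the axis at z = 14 mm; flange 52 mm wide, z 27 to 33 mm; above it a flat wing grip. Half a turn about z makes no difference
- wing_grip (a point): middle of the cell's wing grip, 50 mm above the cell's underside, same axes as the cell. The wing is a flat bar 46 mm long along x, 14 mm thick along y, from the flange (z = 33 mm over the underside) to 66 mm; grip it across its thickness (along y)
- reader: cell reader: white box fixed to the bench, 124 mm (x) by 190 mm (y), 60 mm tall; origin at the centre of its underside, x away from its front. The round well is 45 mm from its middle towards +y, the plunger 55 mm towards -y. In the well a sprung pin pushes the cell up and a sprung carrier under the lip resists the turn; let go, the cell springs up 4 mm until its lugs meet the lip, so it is seated only while held down
- well_mouth (a point): centre of the well's mouth, on top of its steel lip, 60 mm above the bench; z up, x along the two entry slots, on its +x and -x sides. Lip 5 mm thick, bore 38 mm wide, slots 13 mm wide, out to 26.5 mm from the axis. To enter, the wing lies along x. Fully home the flange rests on the lip, the cell's origin 27 mm below this point; it can turn once 23 mm below
- seat_pin (a joint): stroke of the sprung pin in the middle of the well, m: 0 up (its tip 12 mm below the well mouth), 0.015 when the cell is fully home; about 0.011 when the lugs hang under the lip. It pushes back with 4 N at first, 9 N at home
- carrier (a joint): turn of the spring-return carrier under the lip, rad, clockwise from above: 0 at rest, 1.28 at its stop. The lugs meet it after a free turn of about 0.17 rad, so the cell stops about 1.45 rad from its entry direction. Its spring resists with 0.035 N m at first, 0.08 N m at the stop
- plunger_top (a point): middle of the top of the reader's zeroing plunger, a steel rod of 22 mm diameter that stands up from a low steel collar (36 mm wide, 6 mm high) on the reader's top; at rest its top is 81 mm above the bench, 15 mm over the collar
- zero_plunger (a joint): stroke of the zeroing plunger, m: 0 up, 0.012 fully down (its top is then 3 mm over the collar). Its spring needs 3 N to start and 6.6 N fully down; it springs back by itself
- dust_plug: dust plug, not to be used: the same aluminium stem and flange but without lugs, with a round knob of 32 mm diameter; 56 mm tall, loose. It may change places with the cell. Origin: centre of its underside
- beaker_150: bystander: glass beaker 62 mm wide, 80 mm tall, origin at the centre of its underside
- petri_dish: bystander: flat petri dish 69 mm wide, 16 mm tall, origin at the centre of its underside
- stopper_black_1: bystander: black rubber stopper 28 mm wide, 24 mm tall, origin at the centre of its underside
- tape_roll: bystander: roll of tape 68 mm wide, 19 mm tall, lying flat, origin at the centre of its underside
- timer: bystander: small timer 70 x 62 x 18 mm, lying flat, origin at the centre of its underside
- flask_50: bystander: small conical flask 51 mm wide, 85 mm tall, origin at the centre of its underside
- funnel: bystander: plastic funnel standing on its mouth, 69 mm wide, 79 mm tall, origin at the centre of its underside
- reagent_1: bystander: amber bottle 52 mm wide, 116 mm tall, origin at the centre of its underside

How it is judged:
On the way, in this order (a step that is already met when the one before it is completed fails the run):
1. the zeroing plunger is pressed all the way down (value of joint zero_plunger above 0.0105 m), for 0.1 s.
2. the zeroing plunger has sprung back up (value of joint zero_plunger below 0.0015 m), for 0.1 s.
3. the bayonet cell is in the well, pushed down against the centre pin until its lugs are below the lip (value of joint seat_pin above 0.0115 m and horizontal distance between bayonet_cell and well_mouth below 0.004 m and z of bayonet_cell in the frame of well_mouth below -0.0235 m), for 0.1 s.
At the end, for the whole second after the job is handed in: The cell is in the well, upright (0.09 rad), centred within 4 mm, pressed home within 2 mm (centre pin beyond 13.3 of 15 mm) and turned clockwise to within 0.15 rad of the carrier's stop, at rest and held by the fingers (over 2 N); the zeroing plunger is up (value of joint seat_pin above 0.0133 m and value of joint carrier above 1.13 rad and z of bayonet_cell in the frame of well_mouth below -0.025 m and horizontal distance between bayonet_cell and well_mouth below 0.004 m and angle between bayonet_cell's own z axis and vertical below 0.09 rad and angle between the x axis of bayonet_cell and the x axis of well_mouth, either way round above 1.2 rad and contact force between the fingers and bayonet_cell above 2 N and value of joint zero_plunger below 0.0015 m and linear speed of bayonet_cell below 0.01 m/s and angular speed of bayonet_cell below 0.1 rad/s); the arm keeps its last pose, push and grip.
It fails at once if the dust plug is shoved or used: moved more than 30 mm (distance of dust_plug from where it was at the start of the episode above 0.03 m).
It fails at once if a bystander is shoved more than 30 mm (distance of any of beaker_150, petri_dish, stopper_black_1, tape_roll, timer, flask_50, funnel, reagent_1 from where it was at the start of the episode above 0.03 m).
It also fails if it takes over 58 s, if anything falls off the work surface, if the arm or the gripper's body presses on something with over 40 N, if the wrist force passes 120 N, or if a joint passes its speed limit or range.

## Working session

There is one attempt and no reset: what is moved stays moved. The work goes in short steps, Python scripts to look and compute and a tool call to move; the robot and the scene stay as the last step left them, time stands still between calls to the robot, and variables do not carry over. Pictures are saved under pics/ and viewed, and the job is handed in when it is done.

Besides the shell and the picture viewer there is one more tool, called after "Call:" in YAML: its name, and indented under it one key for each argument. play_rows: Moves the arm, as the interface text tells. Its arguments: {"type":"object","properties":{"commands":{"type":"array"},"grip":{"type":"number"},"newtons":{"type":"number"}},"required":["commands"]}

```bash
mkdir -p pics; cat > h.py <<'E'
import numpy as np, cv2
from plant import read_state, cams, order, robot
def snap(n,fn=None):
    d=cams.get_image(n)
    if fn: cv2.imwrite('pics/'+fn,d['image'][:,:,::-1])
    return d
def ray(d,u,v):
    K=d['K'];P=d['pose'];c=np.linalg.inv(K)@[u,v,1]
    r=P[:3,:3]@np.array([c[0],-c[1],-c[2]]);return P[:3,3],r
def onz(d,u,v,z):
    o,r=ray(d,u,v);return o+r*(z-o[2])/r[2]
def proj(d,p):
    P=d['pose'];q=P[:3,:3].T@(np.array(p)-P[:3,3]);w=d['K']@[q[0],-q[1],-q[2]];return w[:2]/w[2]
E
python3 - <<'E'
from h import *
for n in ['scene','side','wrist']:
    d=snap(n,n+'0.png');print(n,d['K'].round(1).tolist(),d['pose'].round(3).tolist(),[k for k in d])
print(read_state(),[a for a in dir(robot) if a[0]!='_'])
E
```

```text
scene [[388.7, 0.0, 249.8], [0.0, 388.7, 193.7], [0.0, 0.0, 1.0]] [[-0.605, 0.554, -0.572, -0.132], [-0.796, -0.405, 0.45, 0.59], [0.018, 0.727, 0.686, 0.872], [0.0, 0.0, 0.0, 1.0]] ['image', 'K', 'pose']
side [[463.0, 0.0, 254.3], [0.0, 463.0, 199.0], [0.0, 0.0, 1.0]] [[0.998, -0.052, 0.035, 0.6], [0.061, 0.662, -0.747, -1.107], [0.016, 0.747, 0.664, 1.09], [0.0, 0.0, 0.0, 1.0]] ['image', 'K', 'pose']
wrist [[319.1, 0.0, 256.9], [0.0, 319.1, 189.3], [0.0, 0.0, 1.0]] [[0.441, 0.866, 0.236, 0.319], [-0.897, 0.426, 0.114, -0.483], [-0.002, -0.262, 0.965, 0.382], [0.0, 0.0, 0.0, 1.0]] ['image', 'K', 'pose']
{'time': 0.15, 'qpos': array([-1.32509002e+00,  1.58918744e-01,  1.59792706e+00,  2.85549273e-05,
        1.38621478e+00, -2.10078108e-01]), 'dq': array([-0.00126432, -0.00224619, -0.00316505, -0.00173341, -0.00097099,
       -0.00117881]), 'effort': array([-7.27403494e-05, -3.85917413e+01, -3.22433567e+01,  7.00660190e-02,
        3.51499335e-02, -8.31197008e-05]), 'tcp_pos': array([ 0.25297635, -0.51582222,  0.21384495]), 'tcp_rot': array([ 9.74145093e-01,  2.25922108e-01,  9.56562191e-07, -7.34097644e-04]), 'ft_force': array([-0.7153053 , -0.18946933,  1.16272974]), 'moment': array([-0.02933977,  0.06769465, -0.02649881]), 'opening': 0.9994724340604842} ['Unreachable', 'hold_point_z']
```

View pics/scene0.png

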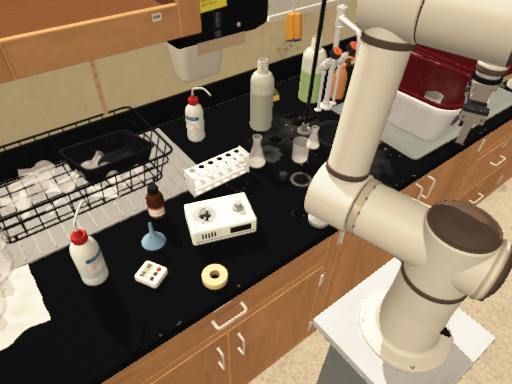

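View pics/side0.png

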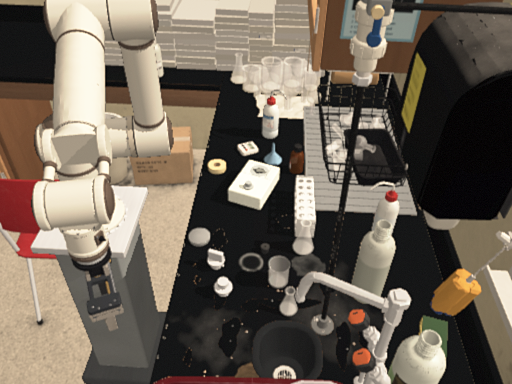

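View pics/wrist0.png

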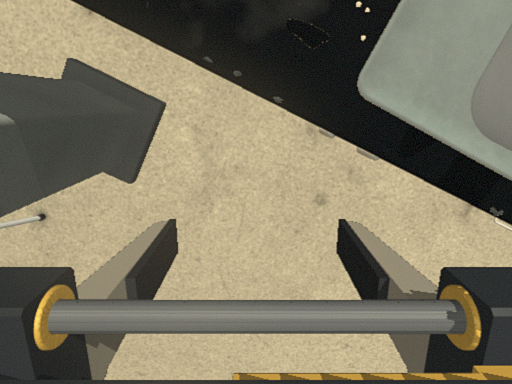

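The side view shows the reader at about (255,185), with two small white pieces at (216,258) and (222,287). I'll enlarge both areas.

```bash
python3 - <<'E'
from h import *
a=cv2.imread('pics/side0.png');cv2.imwrite('pics/s1.png',cv2.resize(a[145:315,170:330],None,fx=4.4,fy=3.5,interpolation=2) if 0 else cv2.resize(a[150:300,175:325],(600,600),interpolation=2))
b=cv2.imread('pics/scene0.png');cv2.imwrite('pics/s2.png',cv2.resize(b[180:255,170:270],(800,600),interpolation=2))
d=snap('side')
for n,u,v,z in [('cell',216,268,0),('plug',222,293,0),('plunger',268,166,.081),('well',252,186,.06),('rackfar',305,180,.05),('racknear',303,235,.05),('funnel',273,160,0),('amber',297,172,0),('dish',200,237,.01),('ring',251,262,0.01),('beak',278,270,0.03)]:
    print(n,onz(d,u,v,z).round(3))
E
```

```text
cell [ 0.447 -0.204  0.   ]
plug [ 0.475 -0.295  0.   ]
plunger [0.586 0.209 0.081]
well [0.535 0.119 0.06 ]
rackfar [0.72  0.179 0.05 ]
racknear [ 0.708 -0.094  0.05 ]
funnel [0.603 0.355 0.   ]
amber [0.696 0.286 0.   ]
dish [ 0.381 -0.089  0.01 ]
ring [ 0.552 -0.181  0.01 ]
beak [ 0.634 -0.223  0.03 ]
```

View pics/s1.png

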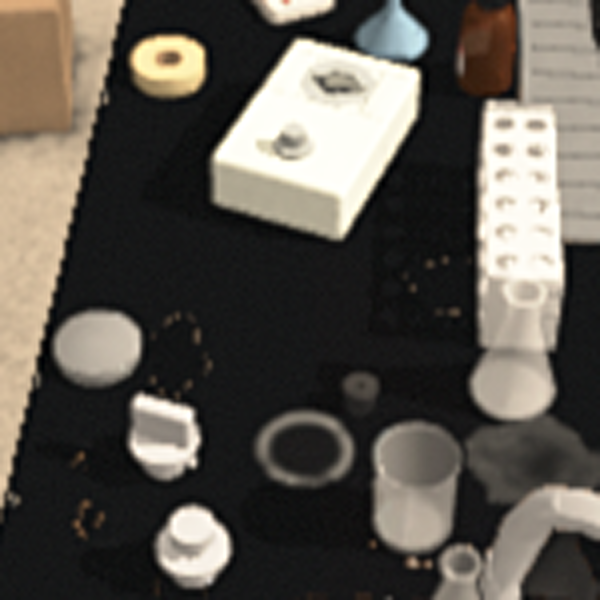

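View pics/s2.png

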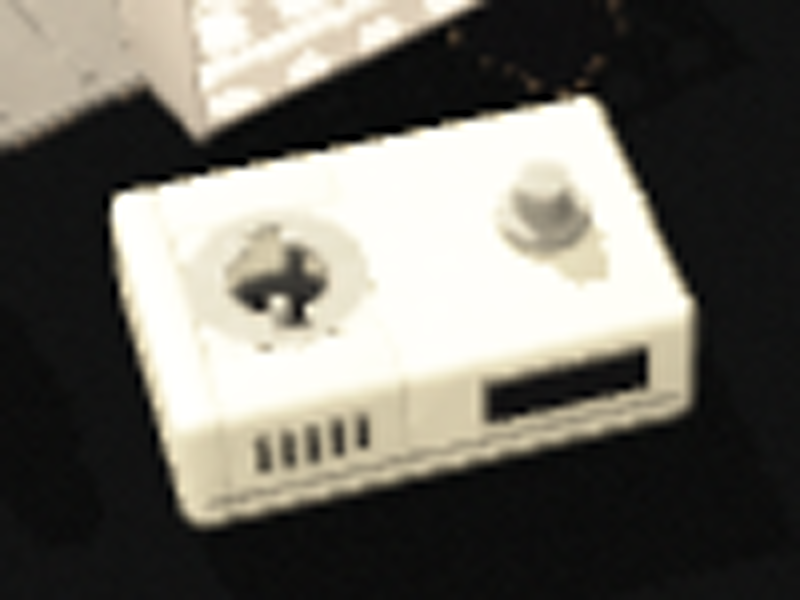

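The bayonet cell is the upper-left piece at about (216,258), and the round-knobbed plug is at about (222,285). On the reader, the plunger is the near feature at (249,184) and the well is the far one at (260,171).

```bash
python3 - <<'E'
from h import *
d=snap('side');e=snap('scene')
f=lambda x,y:(175+x/4,150+y/4)
g=lambda x,y:(170+x/8,180+y/8)
print('pl',onz(d,*f(295,133),.081),onz(e,*g(542,172),.081))
print('well',onz(d,*f(338,83),.06),onz(e,*g(277,277),.06))
print('wing',onz(d,*f(165,400),.066), onz(d,*f(140,405),.066), onz(d,*f(192,430),.066))
print('plug',onz(d,*f(192,522),.056))
E
```

```text
pl [0.5239405  0.10730482 0.081     ] [0.52176373 0.11867501 0.081     ]
well [0.55601082 0.20594889 0.06      ] [0.55173187 0.2145579  0.06      ]
wing [ 0.44849001 -0.19081328  0.066     ] [ 0.43073518 -0.19710823  0.066     ] [ 0.47163117 -0.21841128  0.066     ]
plug [ 0.47981576 -0.2942758   0.056     ]
```

Call:
play_rows:
  commands:
    - [20, 35, 0, 0, 0, 0.12]
    - [40, 70, 0, 0, 0, 0.24]
    - [60, 100, 0, 0, 0, 0.36]
    - [80, 130, 0, 0, 0, 0.48]
    - [100, 160, 0, 0, 0, 0.6]
    - [120, 190, 0, 0, 0, 0.72]
    - [140, 220, 0, 0, 0, 0.84]
    - [160, 250, 0, 0, 0, 0.96]
    - [180, 280, 0, 0, 0, 1.08]
    - [190, 300, 0, 0, 0, 1.2]
    - [190, 310, 0, 0, 0, 1.32]
    - [190, 310, 0, 0, 0, 1.44]
    - [190, 310, 0, 0, 0, 1.56]
    - [190, 310, 0, 0, 0, 1.68]
    - [190, 310, 0, 0, 0, 1.8]
    - [190, 310, 0, 0, 0, 1.92]
    - [190, 310, 0, 0, 0, 2.04]
    - [190, 310, 0, 0, 0, 2.16]
    - [190, 310, 0, 0, 0, 2.25]
    - [190, 310, 0, 0, 0, 2.25]

```text
time: 1.97
tcp_pos: [0.443, -0.2061, 0.2143]
tcp_rot: [0.215, 0.977, -0.0, -0.0]
ft_force: [-0.6, -0.2, 0.2]
opening: 1.002
```

```bash
python3 - <<'E'
from h import *
d=snap('wrist','w1.png');s=read_state();print(s['time'],s['tcp_pos'],s['tcp_rot'],s['qpos'])
np.save('w1pose.npy',d['pose'])
E
```

```text
2.0167 [ 0.44299505 -0.2060721   0.21426012] [ 2.17118238e-01  9.76145265e-01 -2.70806945e-04 -1.36162889e-04] [-6.82930342e-01 -6.89970386e-02  1.83288578e+00 -6.17702053e-04
  1.37770505e+00 -1.81588549e+00]
```

View pics/w1.png

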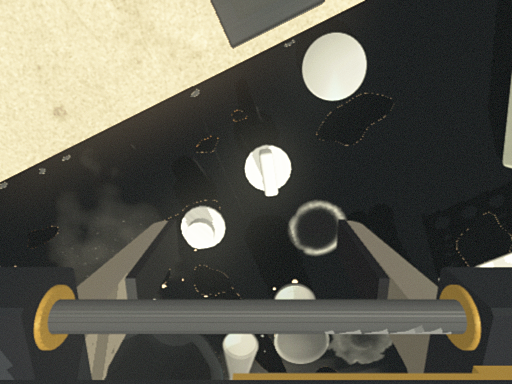

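The wrist view shows the cell at about (268,168), its wing running (263,150)-(271,195), and the plug at (203,228). I'll measure these more closely.

```bash
python3 - <<'E'
from h import *
a=cv2.imread('pics/w1.png');cv2.imwrite('pics/w1z.png',cv2.resize(a[130:260,170:310],(700,650),interpolation=2))
E
```

```text
(no output)
```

View pics/w1z.png

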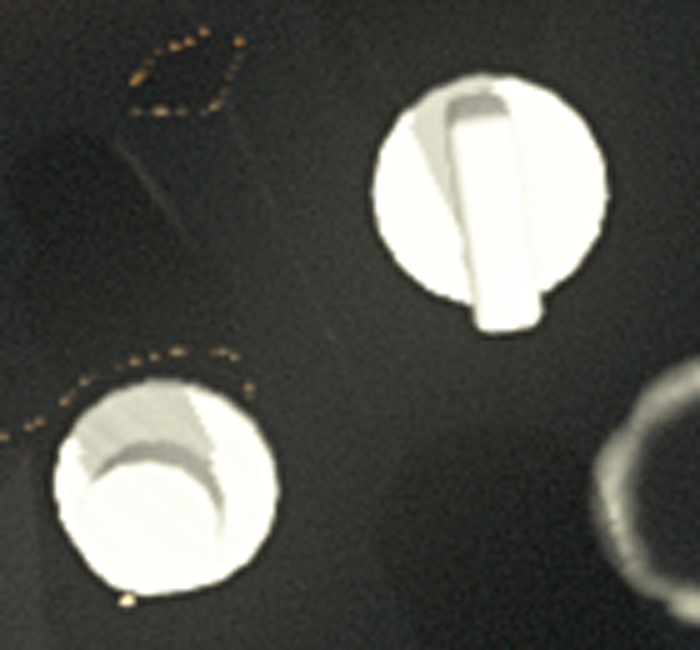

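```bash
python3 - <<'E'
from h import *
d=cams.get_image('wrist')
f=lambda x,y:(170+x/5,130+y/5)
a=onz(d,*f(479,118),.066);b=onz(d,*f(511,329),.066);print(a,b,(a+b)/2,np.linalg.norm(a-b),np.arctan2(*(a-b)[1::-1]))
l=onz(d,*f(373,190),.033);r=onz(d,*f(607,190),.033);t=onz(d,*f(490,73),.033);c=onz(d,*f(490,189),.033);print('flange',(l+r)/2,c,np.linalg.norm(l-r))
p=onz(d,*f(157,528),.056);print('plug',p)
E
```

```text
[ 0.42402422 -0.18717575  0.066     ] [ 0.46668504 -0.19943966  0.066     ] [ 0.44535463 -0.1933077   0.066     ] 0.04438861794152924 2.8616661233231353
flange [ 0.44474724 -0.19300787  0.033     ] [ 0.44454128 -0.19291291  0.033     ] 0.0521535251505818
plug [ 0.47822238 -0.28986194  0.056     ]
```

The sizes check out: wing 44 mm, flange 52 mm. The cell is at (0.445,-0.193) with yaw 2.86. Next I'll go over the plunger with the fingers shut.

Call:
play_rows:
  commands:
    - [10, 40, 0, 0, 0, 0.03]
    - [20, 80, 0, 0, 0, 0.06]
    - [30, 120, 0, 0, 0, 0.09]
    - [40, 160, 0, 0, 0, 0.12]
    - [50, 200, 0, 0, 0, 0.13]
    - [60, 240, 0, 0, 0, 0.13]
    - [70, 275, 0, 0, 0, 0.13]
    - [75, 300, 0, 0, 0, 0.13]
    - [78, 315, 0, 0, 0, 0.13]
    - [78, 315, 0, 0, 0, 0.13]
    - [78, 315, 0, 0, 0, 0.13]
  grip: 1
  newtons: 20

```text
time: 2.98
tcp_pos: [0.5209, 0.1092, 0.2141]
tcp_rot: [0.154, 0.988, -0.001, -0.0]
ft_force: [0.0, 0.4, -0.3]
opening: 0.221
```

```bash
python3 - <<'E'
from h import *
d=snap('wrist','w2.png');s=read_state();print(s['time'],s['tcp_pos'],s['tcp_rot'],s['qpos'])
E
```

```text
3.0333 [0.52086981 0.1084428  0.21413117] [ 1.54101065e-01  9.88054903e-01 -5.57772755e-04 -2.43311497e-04] [-2.14018843e-02  4.80591427e-02  1.71703215e+00 -1.06079526e-03
  1.37713206e+00 -1.28255850e+00]
```

View pics/w2.png

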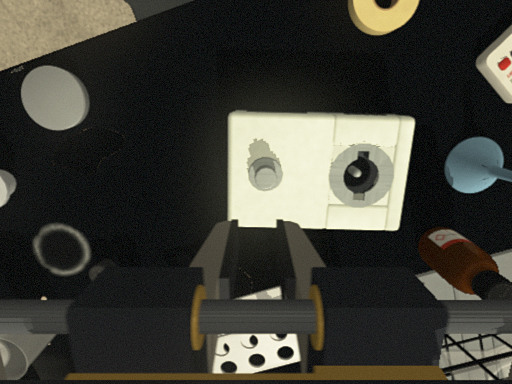

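The plunger is at about (264,175) and the well at about (361,175), with its slots nearly vertical in the image.

```bash
python3 - <<'E'
from h import *
a=cv2.imread('pics/w2.png');cv2.imwrite('pics/w2z.png',cv2.resize(a[135:215,240:400],(800,400),interpolation=2))
E
```

```text
(no output)
```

View pics/w2z.png

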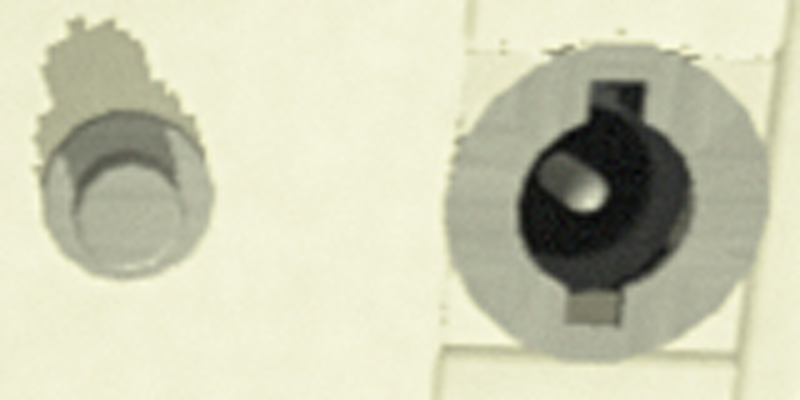

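```bash
python3 - <<'E'
from h import *
d=cams.get_image('wrist')
f=lambda x,y:(240+x/5,135+y/5)
p=onz(d,*f(128,217),.081);l=onz(d,*f(75,217),.081);r=onz(d,*f(181,217),.081)
print('plunger',p,np.linalg.norm(l-r))
w=onz(d,*f(607,202),.06);a=onz(d,*f(620,82),.06);b=onz(d,*f(594,325),.06)
print('well',w,(a+b)/2,'slotspan',np.linalg.norm(a-b),'yaw',np.arctan2(*(a-b)[1::-1]))
q=(w-p)[:2];print('dist',np.linalg.norm(q),'yaw from y',np.arctan2(q[1],q[0])-np.pi/2)
e=cams.get_image('side');print(proj(e,p),proj(e,w),proj(e,[.445,-.193,.066]))
e=cams.get_image('scene');print(proj(e,p),proj(e,w))
s=read_state();print(s['tcp_pos'],((p-s['tcp_pos'])*1000).round(1),proj(d,s['tcp_pos']))
E
```

```text
plunger [0.52030889 0.11766574 0.081     ] 0.020549736618864556
well [0.55218541 0.21203477 0.06      ] [0.5529944  0.21179525 0.06      ] slotspan 0.05151328830371891 yaw 2.8144187843301767
dist 0.09960735412029392 yaw from y -0.3257524325484238
[247.90408038 181.27218103] [258.53008468 169.65714204] [214.98455327 250.48434252]
[238.32602472 201.63954596] [205.28397253 214.1566635 ]
[0.52096688 0.10775478 0.214275  ] [  -0.7    9.9 -133.3] [255.23992261 238.17209063]
```

Two independent checks agree: plunger-to-well distance is 99.6 mm (100 expected), and yaw is 2.814 from the slots against 2.816 from the plunger-well line. Pressing the plunger now.

Call:
play_rows:
  commands:
    - [-1, 10, -30, 0, 0, 0]
    - [-1, 10, -65, 0, 0, 0]
    - [-1, 10, -95, 0, 0, 0]
    - [-1, 10, -115, 0, 0, 0]
    - [-1, 10, -125, 0, 0, 0]
    - [-1, 10, -125, 0, 0, 0]
    - [-1, 10, -125, 0, 0, 0]

```text
time: 3.77
tcp_pos: [0.5204, 0.1172, 0.0899]
tcp_rot: [0.155, 0.988, -0.0, 0.0]
ft_force: [0.1, -0.3, 0.3]
opening: 0.008
```

```bash
python3 - <<'E'
from h import *
d=snap('wrist','w3.png');s=read_state();print(s['time'],s['tcp_pos'],s['ft_force'],s['opening'])
a=cv2.imread('pics/w3.png');snap('side','s3.png');b=cv2.imread('pics/s3.png')
cv2.imwrite('pics/w3c.png',np.hstack([a[:, 50:450],cv2.resize(b[130:230,200:300],(384,384),interpolation=2)]))
E
```

```text
3.8167 [0.52125454 0.11733591 0.09090254] [0.60389818 0.0395866  0.50142051] 0.001148971755982111
```

View pics/w3c.png

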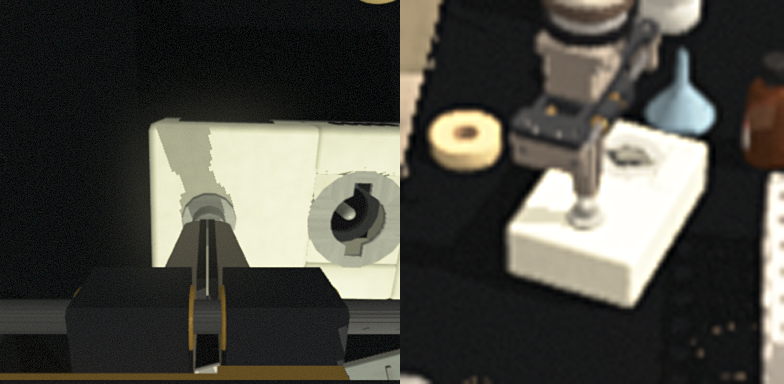

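The fingertips are centred over the plunger in both views. Pressing.

Call:
play_rows:
  commands:
    - [0, 0, -6, 0, 0, 0]
    - [0, 0, -12, 0, 0, 0]
    - [0, 0, -17, 0, 0, 0]
    - [0, 0, -21, 0, 0, 0]
    - [0, 0, -22, 0, 0, 0]
    - [0, 0, -22, 0, 0, 0]
    - [0, 0, -22, 0, 0, 0]

```text
time: 4.45
tcp_pos: [0.5233, 0.1174, 0.0705]
tcp_rot: [0.155, 0.988, 0.0, 0.003]
ft_force: [2.7, -0.5, 7.0]
opening: 0.004
```

Call:
play_rows:
  commands:
    - [-1, 0, -2, 0, 0, 0]
    - [-1, 0, -4, 0, 0, 0]
    - [-1, 0, -5, 0, 0, 0]
    - [-1, 0, -5, 0, 0, 0]
    - [-1, 0, -5, 0, 0, 0]

```text
time: 4.87
tcp_pos: [0.5235, 0.1174, 0.0692]
tcp_rot: [0.155, 0.988, -0.0, 0.004]
ft_force: [-8.5, -1.3, 26.9]
opening: 0.008
```

```bash
python3 - <<'E'
from h import *
s=read_state();print(s['time'],s['tcp_pos'],s['ft_force'],s['opening'])
d=snap('wrist','w4.png');snap('side','s4.png')
a=cv2.imread('pics/w4.png');b=cv2.imread('pics/s4.png')
cv2.imwrite('pics/w4c.png',np.hstack([cv2.resize(a[150:290,170:310],(390,390)),cv2.resize(b[155:205,225:275],(390,390),interpolation=2)]))
E
```

```text
4.8667 [0.52354557 0.11738908 0.069154  ] [-8.53860331 -1.30867328 26.9304903 ] 0.008178251080362135
```

View pics/w4c.png

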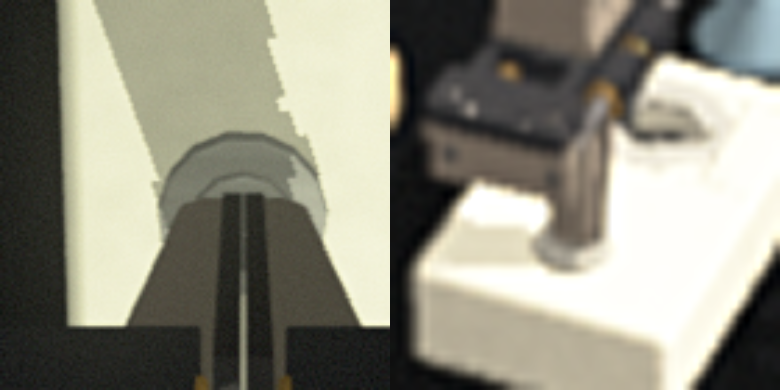

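The plunger is bottomed (27 N at z 0.069, well beyond the 6.6 N spring). I'll release it and go to the cell.

Call:
play_rows:
  commands:
    - [0, 0, 20, 0, 0, 0]
    - [0, 0, 50, 0, 0, 0]
    - [0, 0, 85, 0, 0, 0]
    - [-8, -30, 105, 0, 0, 0.01]
    - [-18, -70, 105, 0, 0, 0.02]
    - [-28, -110, 105, 0, 0, 0.03]
    - [-38, -150, 105, 0, 0, 0.03]
    - [-48, -190, 105, 0, 0, 0.03]
    - [-58, -230, 105, 0, 0, 0.03]
    - [-68, -270, 105, 0, 0, 0.03]
    - [-76, -300, 95, 0, 0, 0.03]
    - [-78, -310, 75, 0, 0, 0.03]
    - [-78, -310, 55, 0, 0, 0.03]
    - [-78, -310, 45, 0, 0, 0.03]
    - [-78, -310, 45, 0, 0, 0.03]
  grip: 0

```text
time: 6.22
tcp_pos: [0.4433, -0.1909, 0.111]
tcp_rot: [0.14, 0.99, 0.002, 0.001]
ft_force: [-1.0, -1.2, -0.3]
opening: 0.504
```

```bash
python3 - <<'E'
from h import *
s=read_state();t=s['tcp_rot'];print(s['time'],s['tcp_pos'],2*np.arctan2(t[1],t[0]),s['opening'],s['ft_force'])
d=snap('wrist','w5.png');snap('side','s5.png')
a=cv2.imread('pics/w5.png');b=cv2.imread('pics/s5.png')
cv2.imwrite('pics/w5c.png',np.hstack([a[:,100:450],cv2.resize(b[155:305,170:320],(384,384),interpolation=2)]))
E
```

```text
6.2167 [ 0.44331052 -0.1908906   0.11097088] 2.860668647227746 0.5036883554261705 [-1.03250077 -1.23333621 -0.26052703]
```

View pics/w5c.png

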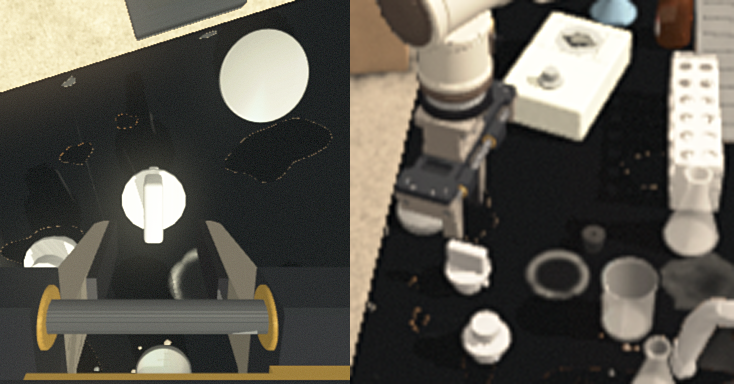

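The plunger is back up in the side view. The wing is aligned with the tool at image column about 254. I'll re-measure at close range.

```bash
python3 - <<'E'
from h import *
a=cv2.imread('pics/w5.png');cv2.imwrite('pics/w5z.png',cv2.resize(a[155:255,210:300],(720,800)[:2] if 0 else (540,600),interpolation=2))
E
```

```text
(no output)
```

View pics/w5z.png

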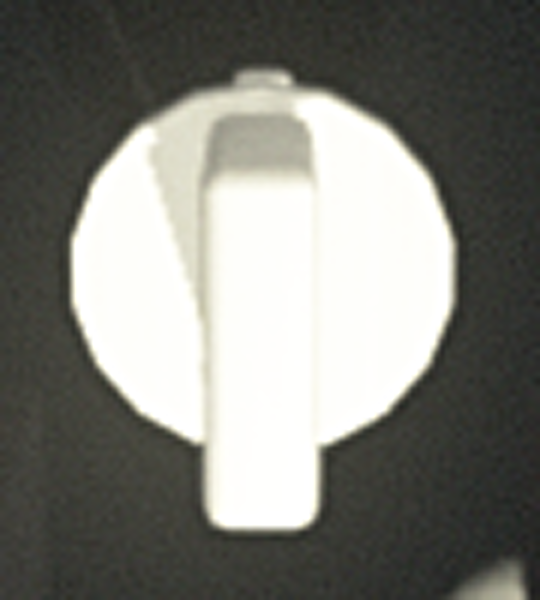

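```bash
python3 - <<'E'
from h import *
d=cams.get_image('wrist')
f=lambda x,y:(210+x/6,155+y/6)
a=onz(d,*f(259,178),.066);b=onz(d,*f(262,528),.066);print((a+b)/2,np.linalg.norm(a-b),np.arctan2(*(a-b)[1::-1]))
l=onz(d,*f(70,268),.033);r=onz(d,*f(458,268),.033);print((l+r)/2,np.linalg.norm(l-r))
s=read_state();print(s['tcp_pos'],(a+b)/2*1000-s['tcp_pos']*1000)
E
```

```text
[ 0.44843589 -0.19493385  0.066     ] 0.044419748756494314 2.867935158154556
[ 0.44768482 -0.19451647  0.033     ] 0.05280001915626669
[ 0.44604923 -0.19232734  0.11486342] [  2.38666098  -2.60650256 -48.86341801]
```

Call:
play_rows:
  commands:
    - [1, -2, -20, 0, 0, 0]
    - [1, -2, -45, 0, 0, 0]
    - [1, -2, -65, 0, 0, 0]
    - [1, -2, -76, 0, 0, 0]
    - [1, -2, -78, 0, 0, 0]
    - [1, -2, -78, 0, 0, 0]
    - [1, -2, -78, 0, 0, 0]

```text
time: 6.95
tcp_pos: [0.4482, -0.1949, 0.0383]
tcp_rot: [0.139, 0.99, -0.001, 0.006]
ft_force: [0.8, -0.0, -0.5]
opening: 0.498
```

```bash
python3 - <<'E'
from h import *
s=read_state();t=s['tcp_rot'];print(s['time'],s['tcp_pos'],2*np.arctan2(t[1],t[0]),s['opening'],s['ft_force'])
d=snap('wrist','w6.png')
a=cv2.imread('pics/w6.png');cv2.imwrite('pics/w6z.png',cv2.resize(a[150:300,180:330],(600,600),interpolation=2))
E
```

```text
6.95 [ 0.44816918 -0.19491278  0.03832855] 2.8624293544301516 0.49810407585373745 [ 0.75933433 -0.04645989 -0.51916825]
```

View pics/w6z.png

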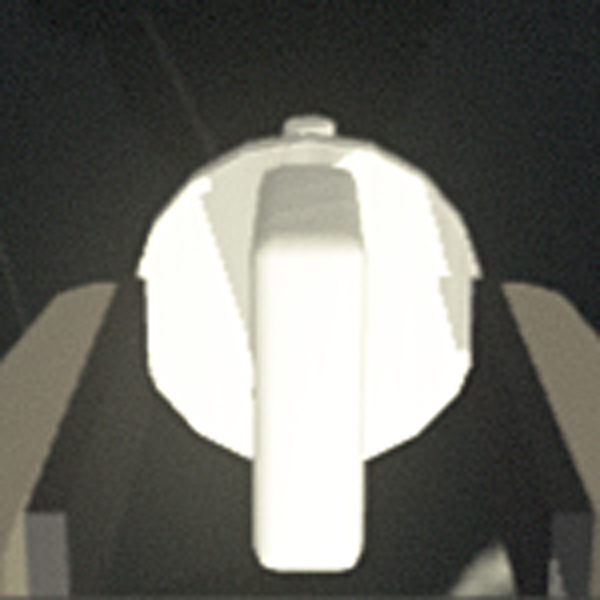

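The wing is centred between the pads. Closing.

Call:
play_rows:
  commands:
    - [0, 0, -1, 0, 0, 0]
    - [0, 0, -1, 0, 0, 0]
    - [0, 0, -1, 0, 0, 0]
    - [0, 0, -1, 0, 0, 0]
    - [0, 0, -1, 0, 0, 0]
    - [0, 0, -1, 0, 0, 0]
    - [0, 0, -1, 0, 0, 0]
  grip: 1
  newtons: 45

```text
time: 7.58
tcp_pos: [0.4483, -0.1951, 0.0376]
tcp_rot: [0.139, 0.99, -0.001, 0.006]
ft_force: [-0.4, -0.2, 2.2]
opening: 0.147
```

Call:
play_rows:
  commands:
    - [0, 0, 20, 0, 0, 0]
    - [0, 0, 50, 0, 0, 0]
    - [0, 0, 80, 0, 0, 0]
    - [0, 0, 100, 0, 0, 0]
    - [0, 0, 100, 0, 0, 0]
    - [0, 0, 100, 0, 0, 0]

```text
time: 8.08
tcp_pos: [0.4487, -0.1954, 0.138]
tcp_rot: [0.139, 0.99, -0.001, 0.007]
ft_force: [-0.3, 0.1, -2.2]
opening: 0.146
```

```bash
python3 - <<'E'
from h import *
s=read_state();t=s['tcp_rot'];print(s['time'],s['tcp_pos'],2*np.arctan2(t[1],t[0]),t,s['opening'],s['ft_force'])
d=snap('wrist','w7.png');snap('side','s7.png')
a=cv2.imread('pics/w7.png');b=cv2.imread('pics/s7.png')
cv2.imwrite('pics/w7c.png',np.hstack([cv2.resize(a[150:300,180:330],(390,390)),cv2.resize(b[155:305,170:320],(390,390),interpolation=2)]))
E
```

```text
8.0833 [ 0.44870484 -0.19541494  0.13795889] 2.8622927503948277 [ 0.13919325  0.99024175 -0.00135396  0.00668434] 0.14613817726768585 [-0.25128754  0.07434848 -2.21583983]
```

View pics/w7c.png

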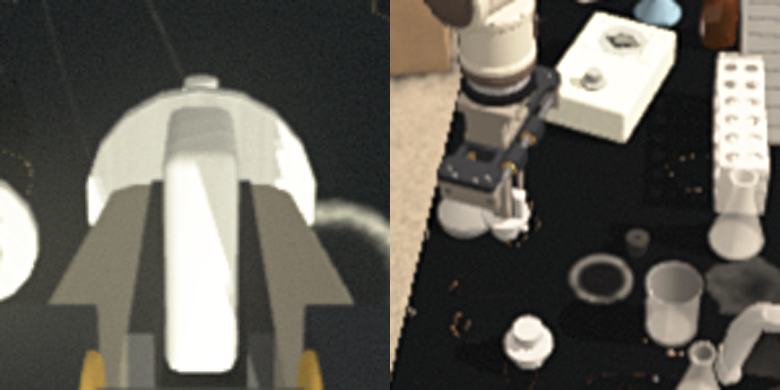

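Held: the opening is 14 mm and the load about 2 N. I'll measure the wing offset along the jaws at this height.

```bash
python3 - <<'E'
from h import *
d=cams.get_image('wrist');s=read_state();T=s['tcp_pos']
f=lambda x,y:(180+x*150/390,150+y*150/390)
z=T[2]+.0284
a=onz(d,*f(200,155),z);b=onz(d,*f(200,372),z);print((a+b)/2,np.linalg.norm(a-b),np.arctan2(*(a-b)[1::-1]))
print(T,((a+b)/2-T)*1000)
E
python3 - <<'E'
import cv2
a=cv2.imread('pics/w7.png');cv2.imwrite('pics/w7z.png',cv2.resize(a[170:310,200:340],(700,700),interpolation=2))
E
```

```text
[ 0.44278499 -0.19266932  0.16377344] 0.04407663474819894 2.86324109879716
[ 0.44705052 -0.19413876  0.13537344] [-4.26552589  1.46944362 28.4       ]
```

View pics/w7z.png

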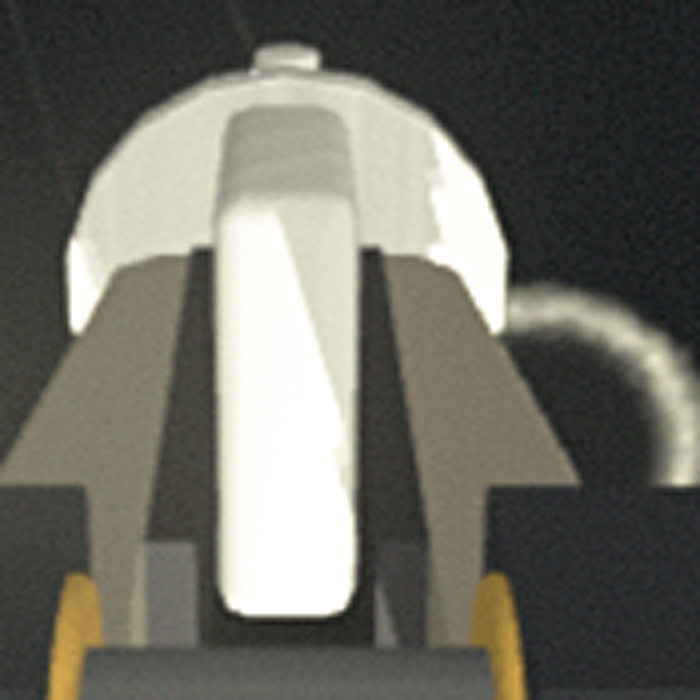

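Call:
play_rows:
  commands:
    - [2, 5, 25, 0, 0, 0]
    - [9, 35, 45, 0, 0, -0.02]
    - [18, 70, 45, 0, 0, -0.04]
    - [28, 105, 45, 0, 0, -0.047]
    - [37, 140, 45, 0, 0, -0.047]
    - [47, 175, 45, 0, 0, -0.047]
    - [56, 210, 45, 0, 0, -0.047]
    - [66, 245, 45, 0, 0, -0.047]
    - [75, 280, 45, 0, 0, -0.047]
    - [85, 315, 45, 0, 0, -0.047]
    - [94, 350, 45, 0, 0, -0.047]
    - [103, 382, 40, 0, 0, -0.047]
    - [108, 402, 20, 0, 0, -0.047]
    - [109, 406, 0, 0, 0, -0.047]
    - [109, 406, -8, 0, 0, -0.047]
    - [109, 406, -8, 0, 0, -0.047]
    - [109, 406, -8, 0, 0, -0.047]
    - [109, 406, -8, 0, 0, -0.047]

```text
time: 9.73
tcp_pos: [0.5566, 0.2111, 0.1281]
tcp_rot: [0.163, 0.987, 0.0, 0.005]
ft_force: [0.0, 0.8, -1.3]
opening: 0.146
```

```bash
python3 - <<'E'
from h import *
d=snap('wrist','w8.png');np.save('w8p.npy',d['pose']);s=read_state();t=s['tcp_rot'];print(s['time'],s['tcp_pos'],2*np.arctan2(t[1],t[0]),t,s['opening'],s['ft_force'])
snap('side','s8.png');e=snap('scene','e8.png')
a=cv2.imread('pics/w8.png');b=cv2.imread('pics/s8.png');c=cv2.imread('pics/e8.png')
cv2.imwrite('pics/w8c.png',cv2.resize(a[100:300,170:370],(600,600),interpolation=2))
cv2.imwrite('pics/s8c.png',np.hstack([cv2.resize(c[170:250,160:240],(390,390),interpolation=2),cv2.resize(b[135:195,225:285],(390,390),interpolation=2)]))
E
```

```text
9.7833 [0.55690581 0.21115632 0.1286423 ] 2.813970829729526 [1.63077137e-01 9.86600022e-01 3.09424534e-04 5.11355264e-03] 0.14764214769324902 [-0.06445746  0.02302828 -1.77841418]
```

View pics/w8c.png

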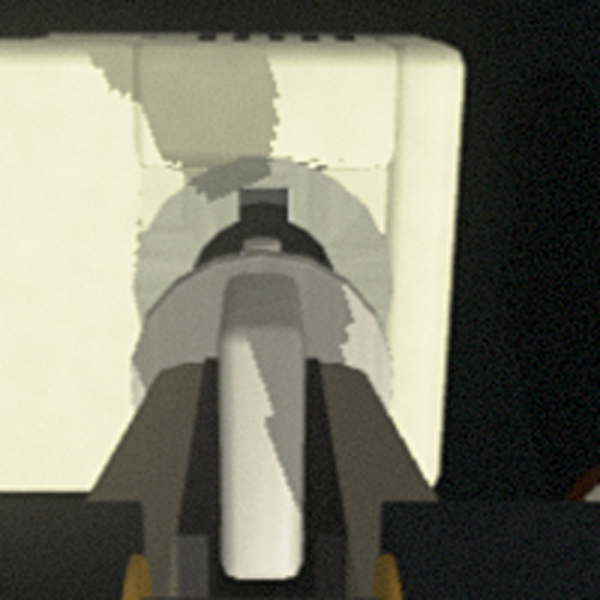

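View pics/s8c.png

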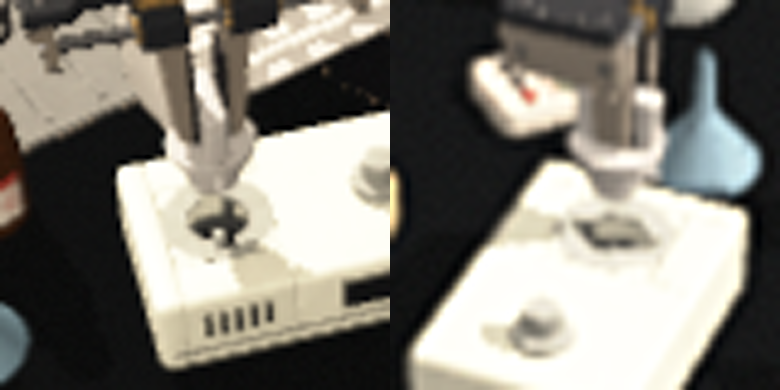

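The slot and lug are aligned laterally (columns 264 and 262 in the zoom). I'll check the offset along x.

```bash
python3 - <<'E'
from h import *
d=cams.get_image('wrist');s=read_state();T=s['tcp_pos'];print(T, d['pose'][:3,3]-np.load('w8p.npy')[:3,3])
d['pose']=np.load('w8p.npy')
f=lambda x,y:(170+x/3,100+y/3)
X=np.array([np.cos(2.814),np.sin(2.814),0]);Y=np.array([-X[1],X[0],0])
sl=onz(d,*f(264,188),.06);w=sl-X*.0265
l=onz(d,*f(136,270),.06);r=onz(d,*f(391,270),.06)
print('slot->well',w,'ring width',np.linalg.norm(l-r),'mid',(l+r)/2)
cz=.0910
lug=onz(d,*f(262,237),cz+.017);print('lug->cell',lug-X*.0235)
fl=onz(d,*f(262,254),cz+.032);print('flange->cell',fl-X*.026)
a=onz(d,*f(262,328),cz+.066);b=onz(d,*f(261,578),cz+.066);print('wing',(a+b)/2,np.linalg.norm(a-b))
c=(lug-X*.0235+fl-X*.026)/2
print('well-cell mm X,Y',(w-c)@X*1e3,(w-c)@Y*1e3,[((w-k)@X*1e3).round(1) for k in (lug-X*.0235,fl-X*.026,(a+b)/2)])
E
```

```text
[0.55679143 0.21147072 0.12860558] [0.00014446 0.00020047 0.00053567]
slot->well [0.55349891 0.21344419 0.06      ] ring width 0.06523931227283031 mid [0.5485441  0.21504652 0.06      ]
lug->cell [0.55116393 0.21354758 0.108     ]
flange->cell [0.55310145 0.21283735 0.123     ]
wing [0.55169411 0.21314959 0.157     ] 0.0437553907263001
well-cell mm X,Y -1.2125644216602425 -0.6779336708624756 [np.float64(-2.2), np.float64(-0.2), np.float64(-1.6)]
```

Call:
play_rows:
  commands:
    - [1, 0, -10, 0, 0, 0]
    - [1, 0, -20, 0, 0, 0]
    - [1, 0, -28, 0, 0, 0]
    - [1, 0, -34, 0, 0, 0]
    - [1, 0, -38, 0, 0, 0]
    - [1, 0, -42, 0, 0, 0]
    - [1, 0, -42, 0, 0, 0]

```text
time: 10.52
tcp_pos: [0.5575, 0.2114, 0.0858]
tcp_rot: [0.163, 0.987, 0.0, 0.005]
ft_force: [0.2, -0.3, -2.2]
opening: 0.147
```

```bash
python3 - <<'E'
from h import *
d=snap('wrist','w9.png');s=read_state();t=s['tcp_rot'];print(s['time'],s['tcp_pos'],2*np.arctan2(t[1],t[0]),t,s['opening'],s['ft_force'],s['moment'])
snap('side','s9.png');e=snap('scene','e9.png')
a=cv2.imread('pics/w9.png');b=cv2.imread('pics/s9.png');c=cv2.imread('pics/e9.png')
cv2.imwrite('pics/w9c.png',cv2.resize(a[100:300,170:370],(600,600),interpolation=2))
cv2.imwrite('pics/s9c.png',np.hstack([cv2.resize(c[170:250,160:240],(390,390),interpolation=2),cv2.resize(b[135:195,225:285],(390,390),interpolation=2)]))
E
```

```text
10.5667 [0.55773111 0.21144527 0.08629837] 2.814401142813924 [1.62865006e-01 9.86635973e-01 2.73939132e-04 4.93673126e-03] 0.1520791851214501 [-0.66576153  0.16521162 -0.79464984] [ 0.10280953 -0.13093097 -0.02137596]
```

View pics/w9c.png

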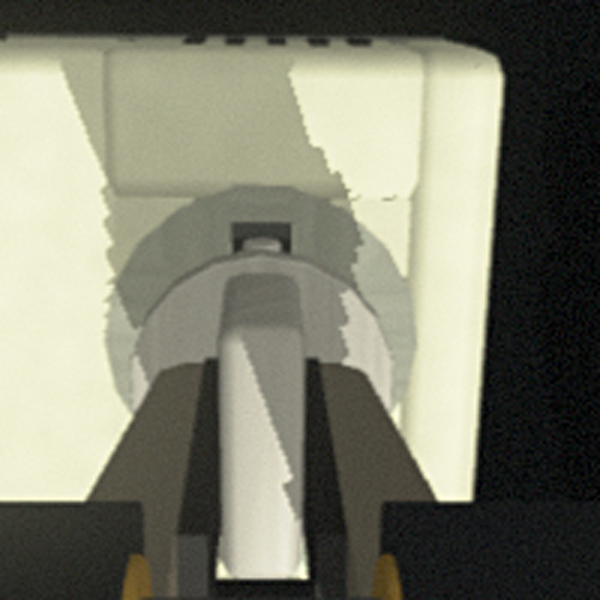

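View pics/s9c.png

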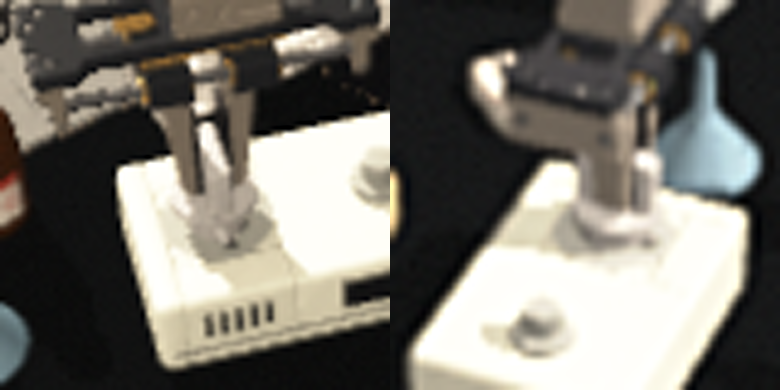

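The lug is entering the slot, centred, with no contact force. Pushing home.

Call:
play_rows:
  commands:
    - [0, 0, -4, 0, 0, 0]
    - [0, 0, -8, 0, 0, 0]
    - [0, 0, -12, 0, 0, 0]
    - [0, 0, -15, 0, 0, 0]
    - [0, 0, -16, 0, 0, 0]
    - [0, 0, -16, 0, 0, 0]
    - [0, 0, -16, 0, 0, 0]
  newtons: 58

```text
time: 11.25
tcp_pos: [0.5585, 0.2117, 0.072]
tcp_rot: [0.163, 0.987, 0.001, 0.006]
ft_force: [-2.4, -1.1, 5.9]
opening: 0.147
```

```bash
python3 - <<'E'
from h import *
d=snap('wrist','w10.png');s=read_state();t=s['tcp_rot'];print(s['time'],s['tcp_pos'],2*np.arctan2(t[1],t[0]),t,s['opening'],s['ft_force'],s['moment'])
a=cv2.imread('pics/w10.png')
cv2.imwrite('pics/w10c.png',cv2.resize(a[100:300,170:370],(600,600),interpolation=2))
E
```

```text
11.3 [0.55855412 0.21163942 0.07200465] 2.8145574582557007 [1.62787032e-01 9.86643484e-01 5.70688389e-04 5.89006280e-03] 0.14434130623867583 [-3.63430283 -0.37025643  5.62163357] [-0.01648401  0.43368406 -0.00977899]
```

View pics/w10c.png

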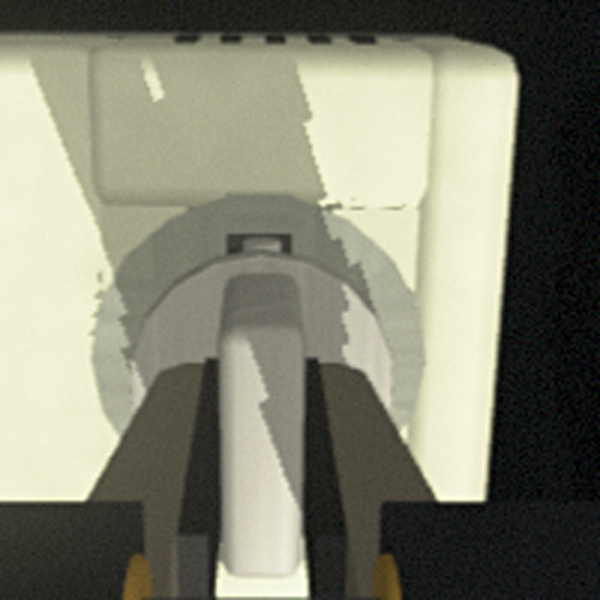

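Nearly there, and the force matches the pin spring. Pushing on until the flange bottoms.

Call:
play_rows:
  commands:
    - [-1, 0, -2, 0, 0, 0]
    - [-1, 0, -4, 0, 0, 0]
    - [-1, 0, -5, 0, 0, 0]
    - [-1, 0, -5, 0, 0, 0]

```text
time: 11.63
tcp_pos: [0.5586, 0.2117, 0.0707]
tcp_rot: [0.163, 0.987, 0.001, 0.007]
ft_force: [-8.4, -1.9, 19.5]
opening: 0.148
```

```bash
python3 - <<'E'
from h import *
s=read_state();t=s['tcp_rot'];print(s['time'],s['tcp_pos'],2*np.arctan2(t[1],t[0]),t,s['opening'],s['ft_force'],s['moment'],s['qpos'])
E
```

```text
11.6333 [0.5586202  0.21174033 0.07068399] 2.815088480888714 [1.62524128e-01 9.86681003e-01 5.19536989e-04 6.79972292e-03] 0.14773473569399886 [-8.38797607 -1.86200966 19.53658683] [-0.5983752   1.57835959 -0.03049589] [ 0.16208491  0.3536769   1.66341423 -0.00375125  1.11128599 -1.08056574]
```

Home: z is 0.0707 as expected, and force is 19.5 N, above the spring load. Now twisting clockwise about the cell axis (4 mm off the TCP) while keeping the push.

Call:
play_rows:
  commands:
    - [-1, 0, -3, 0, 0, -0.09]
    - [-1.2, -0.7, -3, 0, 0, -0.18]
    - [-1.4, -1, -3, 0, 0, -0.27]
    - [-1.6, -1.3, -3, 0, 0, -0.36]
    - [-1.9, -1.6, -3, 0, 0, -0.45]
    - [-2.1, -1.8, -3, 0, 0, -0.54]
    - [-2.4, -2, -3, 0, 0, -0.63]
    - [-2.7, -2.2, -3, 0, 0, -0.72]

```text
time: 12.3
tcp_pos: [0.5572, 0.2094, 0.0707]
tcp_rot: [0.501, 0.865, -0.002, 0.008]
ft_force: [-5.9, -3.4, 15.1]
opening: 0.151
```

```bash
python3 - <<'E'
from h import *
s=read_state();t=s['tcp_rot'];print(s['time'],s['tcp_pos'],2*np.arctan2(t[1],t[0]),t,s['opening'],s['ft_force'],s['moment'])
d=snap('wrist','w11.png')
a=cv2.imread('pics/w11.png')
cv2.imwrite('pics/w11c.png',cv2.resize(a[100:300,170:370],(600,600),interpolation=2))
E
```

```text
12.3 [0.55724348 0.2093944  0.070696  ] 2.091665583130593 [ 0.50116541  0.86531453 -0.00158514  0.00784107] 0.15089776223329907 [-5.93669723 -3.42751594 15.08563934] [-0.53357072  1.07348508  0.15627945]
```

View pics/w11c.png

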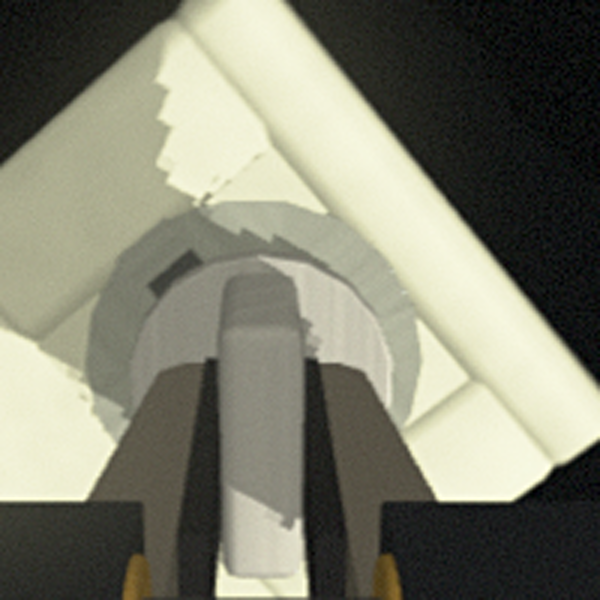

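Wing and tool turn together; the slot is now empty at about (175,275). Continuing to the stop.

Call:
play_rows:
  commands:
    - [-1, -0.5, -3, 0, 0, -0.09]
    - [-1.4, -0.7, -3, 0, 0, -0.18]
    - [-1.8, -0.8, -3, 0, 0, -0.27]
    - [-2.2, -0.9, -3, 0, 0, -0.36]
    - [-2.6, -1, -3, 0, 0, -0.45]
    - [-3, -1, -3, 0, 0, -0.54]
    - [-3.3, -1, -3, 0, 0, -0.62]
    - [-3.6, -1, -3, 0, 0, -0.68]
    - [-3.8, -1, -3, 0, 0, -0.72]
    - [-3.8, -1, -3, 0, 0, -0.75]
    - [-3.8, -1, -3, 0, 0, -0.75]

```text
time: 13.27
tcp_pos: [0.5535, 0.2086, 0.0707]
tcp_rot: [0.785, 0.62, -0.005, 0.007]
ft_force: [-9.3, -2.1, 18.8]
opening: 0.15
```

```bash
python3 - <<'E'
from h import *
s=read_state();t=s['tcp_rot'];print(s['time'],s['tcp_pos'],2*np.arctan2(t[1],t[0]),t,s['opening'],s['ft_force'],s['moment'],s['qpos'])
d=snap('wrist','w12.png')
a=cv2.imread('pics/w12.png')
cv2.imwrite('pics/w12c.png',cv2.resize(a[100:300,170:370],(600,600),interpolation=2))
E
```

```text
13.2667 [0.5534856  0.20864745 0.07068785] 1.336667392895885 [ 0.78483013  0.61965915 -0.00455308  0.00659332] 0.14953655478567077 [-9.33738401 -2.07258197 18.83323345] [-0.16140981  1.99596457  0.24400201] [ 0.16523693  0.35273012  1.66466007 -0.01766302  1.12588326  0.40698122]
```

View pics/w12c.png

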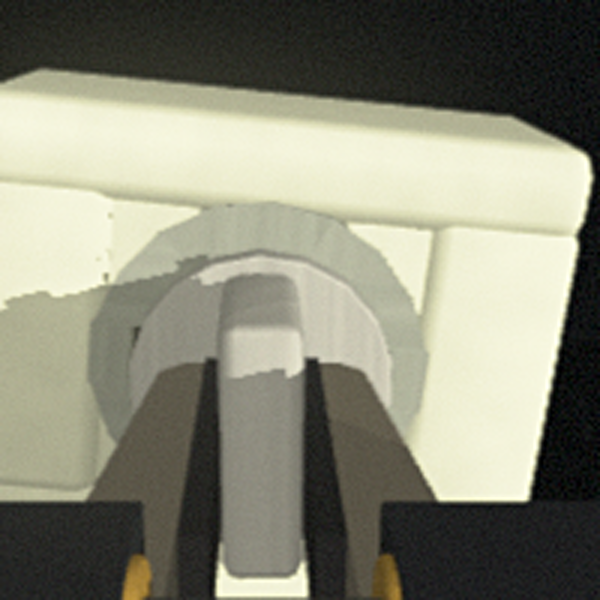

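Turned 1.48 rad with a wrist moment of 0.24 N m, so it is at the stop, and z is still at home. I'll check that it is at rest and look at the other views.

```bash
python3 - <<'E'
from h import *
for i in range(4):
    cams.get_image('wrist');b=snap('side','s13.png');c=snap('scene','e13.png')
    s=read_state();t=s['tcp_rot'];print(s['time'],s['tcp_pos'].round(4),2*np.arctan2(t[1],t[0]),abs(s['dq']).max().round(4),s['ft_force'].round(1),s['moment'][2].round(3))
b=cv2.imread('pics/s13.png');c=cv2.imread('pics/e13.png')
cv2.imwrite('pics/13c.png',np.hstack([cv2.resize(c[150:290,110:260],(400,400),interpolation=2),cv2.resize(b[130:310,170:330],(400,400),interpolation=2)]))
E
```

```text
13.4667 [0.5535 0.2087 0.0707] 1.337723148759377 0.0011 [-9.  -1.8 18.7] 0.225
13.6167 [0.5535 0.2087 0.0707] 1.3377529746357881 0.0011 [-9.4 -2.9 19.5] 0.15
13.7667 [0.5535 0.2086 0.0707] 1.3377287588426623 0.0023 [-9.3 -2.3 19.2] 0.218
13.9167 [0.5535 0.2087 0.0707] 1.3376906532238 0.0018 [-9.5 -2.9 19.2] 0.197
```

View pics/13c.png

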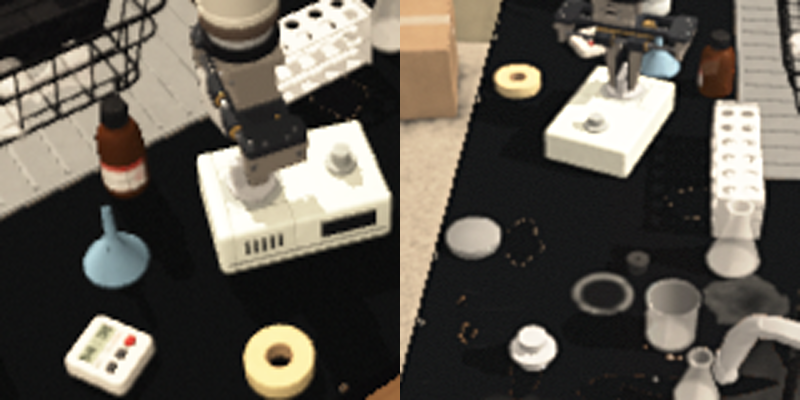

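The views show the cell in the well with the fingers on it, the plunger up, and everything else in place. The arm is at rest, so I'm handing in.

```bash
python3 -c "
from h import *
print(order.finish_job())"
```

```text
the job is handed in; nothing more can be done
None
```

The job is handed in, with the arm still gripping the cell, pressing it home and holding it turned. No verdict was reported.

- **Plunger:** I pressed it to its bottom (tip at z 0.069 m, 27 N). The later images show it back up.
- **Insertion:** I gripped the bayonet cell by its wing and lowered it with the lugs through the slots. I pushed until the flange was home, at TCP z 0.0707 m against about 0.0706 m expected.
- **Twist:** I turned it about 1.48 rad clockwise. The last readings showed the arm at rest, z still at home, about 19 N upward force on the tool, about 0.2 N m about the vertical, and the wing still straight in the fingers.
- **Rest of the bench:** The final images show the dust plug and the bystanders in view where they were, and the job took about 14 s.

Two things were slightly off. A side load of about 9 N along x remained at the end. My position estimates for the cell and well agreed only to 1–2 mm. I could not read the seat pin and carrier joints directly, so their positions are inferred from height, angle and force.

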